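# Snap a printed filament guide onto the guide bar

## Robot

A 6-joint arm with a two-finger parallel gripper is mounted at the origin on the work surface. World frame = base frame: x ahead of the robot, y to its left, z up, the work surface at z = 0. Lengths are in mm, angles in degrees, forces in N, time in s.
With the tool pointing down it reaches from about 275 to 750 mm from the base axis. Payload 10.2 kg.
Tool frame: the origin (TCP) lies on the centre line of the jaws, within the pads' length; the fingertips stand 19 mm ahead of it and the grasp point (between the pads) is the TCP; z points along the fingers, y is the line along which they close (so a half turn about z gives the same grasp; the last joint's range is limited). The gripper opens to 88 mm and grips with 3 to 60 N. Pads are 18 mm wide; open, the fingers measure 123 mm over their backs; the gripper's body (75 mm by 187 mm) begins 45 mm behind the grasp point.
Start: joints at [-77.258, 17.928, 85.812, -0, 76.261, -12.8], TCP at [226.358, -473.702, 257.72] pointing down, gripper open.
Joint ranges: [-168.41, 168.41], [-55.51, 124.54], [10.69, 146.95], [-70.63, 250.63], [1, 178], [-165.06, 165.06]. Speed limits (degrees/s): [136.94, 136.94, 172.46, 180, 180, 180].

## Interface

Orientations are given as a 3x3 rotation matrix whose columns are the frame's x, y, z axes.
In Python, from plant import * gives the robot as it stands.
- The arm moves only by the tool arm_command, never from a script. Its argument "series" is a list of rows, each a list of 3 entries, a list of its own where there are three numbers: the shift along the tool's x, y, z normalised to -1 to 1, where 1 is 200 mm, then the turn, a rotation vector about the tool's x, y, z normalised to -1 to 1, where 1 is 90 degrees, then the opening in per cent of the stroke, from 0 (shut) to 100 (fully open). A call has 1 to 8 rows; each row shifts and turns the commanded pose from where the row before left it, along the tool's axes as they then stand; what a row does not reach is not made up. A row lasts 1/12 s, in which the tool goes at most 41.7 mm and 7.16 degrees, less where a joint would pass 70% of its speed; a pose out of reach is approached as far as the arm can. A call with a number of a shift or a turn outside -1 to 1 is refused whole. A call with a gripper value outside its range is refused whole. The fingers move at their own pace and stop on an object; the grip force is fixed at half the most. Time passes only in rows, so rows that do not move let the fingers close. It gives the time, the measured TCP pose, the force, the opening and the grip force at its end, in the units of the state.
- observe(): the state, without advancing time (a new reading comes with each control period).
- grab_frame(name): name is "scene" or "top"; returns a dict with "color" (384x512x3 uint8, red, green, blue), "fov_y" (degrees; the focal length in pixels is half the picture's height over the tangent of half this angle, whatever the lens; pixels are square), "cx", "cy" (the principal point, pixels), "dist" ([k1, k2, p1, p2, k3] as OpenCV has them; the pictures are not rectified), "view" (4x4, takes a point from world to camera coordinates). Camera axes: x right, y up, looking along -z (the intrinsics and any distortion apply to the point x, -y, -z); pixel columns grow to the right and rows downward; lengths in mm; the calibration is good to about 2 mm. A picture is of the moment at which its call begins. There is no depth.
- close_job(): hands the job in; it is judged then, once.
The state is a dict: "clock": time; "qpos": joint angles; "dq": joint speeds; "joint_efforts": joint torques, N m; "eef_pos": TCP position; "eef_rot": TCP orientation; "force": force on the tool from outside, world axes, zero at the start; "ft_torque": the same for the moment, N m; "grip_width": opening from 0.0 (shut) to 1.0 (fully open); "grip_force": force on a finger pad.
Only numpy, scipy, OpenCV 4.12 (cv2) and the standard library are available. Lean on these libraries where they do the work, as an engineer would, in place of code of your own. Each camera call takes 0.05 s, during which the arm holds its last target. There are 200 camera calls.

## Task

Three freshly printed filament guides, each a spring clip with an eyelet tab on top, stand on the 3D printer's dark build plate, which has been taken out onto the bench. Take the middle-sized one, the one that fits the bar of the black stand, and push it down onto the empty half of that bar until its arms snap past the bar and it sits fully home, upright; then let go. Leave the small and the wide guide where they stand.

Things in the scene. Friction and masses are not known exactly. Their poses are not given: they have to be found in the camera images.
- guide: Middle-sized white guide, 83 mm tall, upright on the 4 mm build plate. Origin on its 20 mm bore's axis, 27 mm above its feet; y along the bore, z up. Tab to grip: 12 mm thick (x), 32 mm (y), from 16 to 56 mm above the origin. Below it the sprung clip: feet flared to 40 mm (x), mouth 16 mm. Pressed down it snaps on with 6 N (20 N if 6 mm off centre), then stops hard and stays up by itself. 45 g.
- bay (a point): Point on the axis of the level steel bar (20 mm diameter, 85 mm above the bench), midway along its empty half, which is 105 mm long between a black collar and an upright (top 106 mm up). y along the bar, z up. A guide sits for good 116 mm off in -y. When home, the guide's origin is on the bar's axis with its y along the bar, either way round. The stand is fixed.
- wide_guide: Bystander: the widest guide, 59 mm across the feet, 100 mm tall, 45 mm long, same white plastic, 12 mm thick tab, upright on the build plate. Origin on its bore's axis, 34 mm above its feet, y along the bore.
- small_guide: Bystander: the smallest guide, 29 mm across the feet, 71 mm tall, 20 mm long, same white plastic, 12 mm thick tab, upright on the build plate. Origin on its bore's axis, 20 mm above its feet, y along the bore.
Mind the look-alikes: they are no part of the job. Leave any orange or purple look-alike of the guide alone.

How it is judged (in metres and radians):
At the end, for the whole second after the job is handed in: The middle-sized guide is snapped fully home on the empty half of the bar: its bore's axis within 4 mm of the bar's axis both up and across, anywhere along the empty half (within 36 mm of its middle), its bore along the bar within 11 degrees, upright within 20 degrees, let go and at rest (z of guide in the frame of bay between -0.004 and 0.004 m and x of guide in the frame of bay between -0.004 and 0.004 m and y of guide in the frame of bay between -0.036 and 0.036 m and angle between the y axis of guide and the y axis of bay, either way round below 0.2 rad and angle between guide's own z axis and vertical below 0.35 rad and linear speed of guide below 0.02 m/s); the robot touches nothing.
It fails at once if the wide guide is pushed or carried more than 30 mm from where it stood (distance of wide_guide from where it was at the start of the episode above 0.03 m).
It fails at once if the small guide is pushed or carried more than 30 mm from where it stood (distance of small_guide from where it was at the start of the episode above 0.03 m).
It also fails if it takes over 35 s, if anything falls off the work surface, if the arm or the gripper's body presses on something with over 40 N, if the wrist force passes 120 N, or if a joint passes its speed limit or range.

## Working session

There is one attempt and no reset: what is moved stays moved. The work goes in short steps, Python scripts to look and compute and a tool call to move; the robot and the scene stay as the last step left them, time stands still between calls to the robot, and variables do not carry over. Pictures are saved under pics/ and viewed, at most 10 in all, crops included, and the job is handed in when it is done.

Besides the shell and the picture viewer there is one more tool, called after "Call:" as name(argument=value, ...) on one line, values as JSON. arm_command: Moves the arm, as the interface text tells. Its arguments: {"type":"object","properties":{"series":{"type":"array"}},"required":["series"]}

```bash
mkdir -p pics; ls; cat > h.py <<'E'
import numpy as np, cv2
from plant import *
def K(f):
    h=f["color"].shape[0]; F=h/2/np.tan(np.radians(f["fov_y"])/2)
    return np.array([[F,0,f["cx"]],[0,F,f["cy"]],[0,0,1.]])
def ray(f,uv):
    p=cv2.undistortPoints(np.array([[uv]],float),K(f),np.array(f["dist"],float))[0,0]
    V=np.array(f["view"]); R=V[:3,:3]; o=-R.T@V[:3,3]
    d=R.T@np.array([p[0],-p[1],-1]); return o,d/np.linalg.norm(d)
def onz(f,uv,z):
    o,d=ray(f,uv); return o+d*(z-o[2])/d[2]
def proj(f,P):
    V=np.array(f["view"]); c=V[:3,:3]@np.array(P,float)+V[:3,3]
    return cv2.projectPoints(np.array([[c[0],-c[1],-c[2]]]),np.zeros(3),np.zeros(3),K(f),np.array(f["dist"],float))[0][0,0]
def save(f,n): cv2.imwrite("pics/"+n,f["color"][:,:,::-1])
E
python3 - <<'E'
from h import *
for n in("scene","top"):
    f=grab_frame(n); save(f,n+"1.png"); print(n,f["fov_y"],f["dist"]); o,d=ray(f,(256,192)); print(o,d)
s=observe(); print(s)
E
```

```text
pics
scene 55.90737643173687 [-0.03383415  0.          0.          0.          0.        ]
[ 906.71976678 -105.68305215  602.32515626] [-0.66838094  0.30774297 -0.67717146]
top 45.44559441905162 [-0.16701756  0.          0.          0.          0.        ]
[ 338.01064191  111.34060906 1105.33442097] [ 0.10179175 -0.00534064 -0.99479139]
{'clock': 0.1, 'qpos': array([-7.72583275e+01,  1.79540182e+01,  8.58476101e+01, -5.09020607e-04,
        7.62599604e+01, -1.28024667e+01]), 'dq': array([-0.06514356, -0.0986058 , -0.27622741, -0.0237661 ,  0.03001126,
        0.01833602]), 'joint_efforts': array([ 1.93089691e-03, -4.02811110e+01, -2.52644545e+01,  6.96087442e-02,
        3.42265796e-02, -4.58623015e-05]), 'eef_pos': array([ 226.30696612, -473.51306452,  257.2515566 ]), 'eef_rot': array([[ 9.02252478e-01,  4.31208077e-01, -2.45498013e-04],
       [ 4.31208086e-01, -9.02251900e-01,  1.04655036e-03],
       [ 2.29779919e-04, -1.05011338e-03, -9.99999422e-01]]), 'force': array([-0.14388022, -0.55140902,  0.29221605]), 'ft_torque': array([-0.04908448, -0.043863  , -0.01095118]), 'grip_force': 0.0, 'grip_width': 0.9981427154272404}
```

View pics/scene1.png

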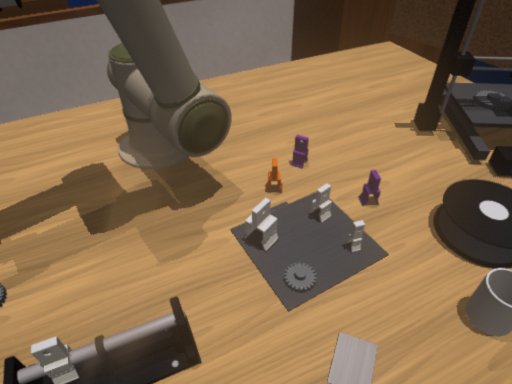

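View pics/top1.png

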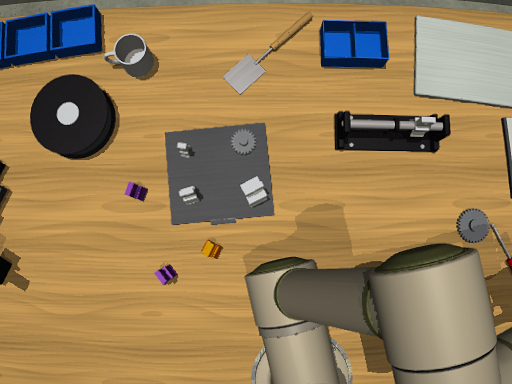

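The scene view shows the three white guides on the plate, with the middle-sized one at about (322,203), and the stand at lower left. In the top view, small is at (184,149), middle at (189,194) and wide at (255,190). The stand's bar runs from about (345,122) to (445,128), and its left half is empty. I'll zoom in on both.

```bash
python3 - <<'E'
import cv2,numpy as np
t=cv2.imread("pics/top1.png"); s=cv2.imread("pics/scene1.png")
r=lambda im,x,y,w,h,k:cv2.resize(im[y:y+h,x:x+w],None,fx=k,fy=k,interpolation=cv2.INTER_CUBIC)
a=r(t,165,170,60,50,6);b=r(t,325,100,130,60,6);c=r(s,300,170,50,60,6);d=r(s,0,290,210,94,3)
o=np.zeros((600,800,3),np.uint8)
o[:300,:360]=a;o[:300,400:700]=c[:300];
o[310:592,0:630]=d
cv2.imwrite("pics/z1.png",o);cv2.imwrite("pics/z2.png",b)
E
```

```text
(no output)
```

View pics/z1.png

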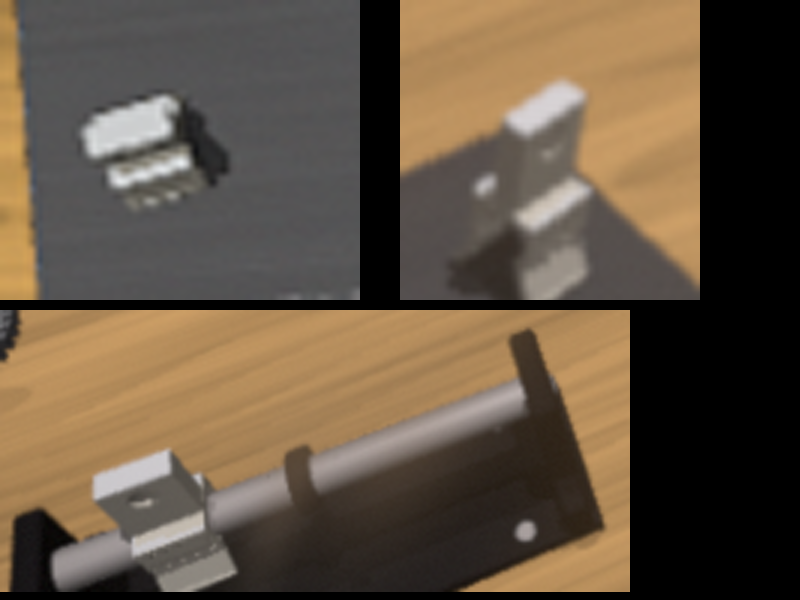

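View pics/z2.png

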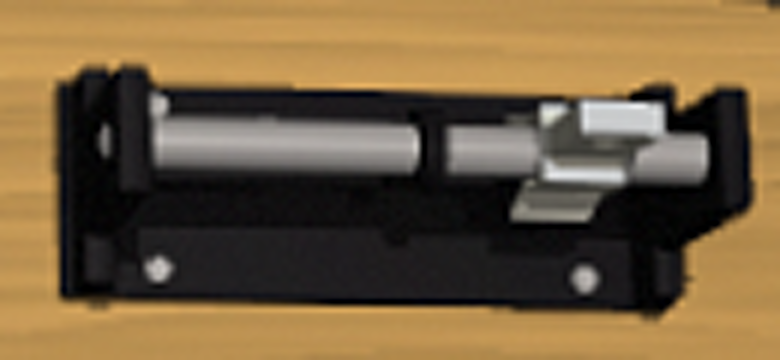

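The zoom shows the bar's empty half running from z2 pixel (155,146) at the upright to (418,151) at the collar. The tab top is centred at about (133,127) in the z1 crop. Next I'll measure both.

```bash
cat > m.py <<'E'
from h import *
f=grab_frame("top"); g=f["color"]
# tab top: bright face
gray=cv2.cvtColor(g,cv2.COLOR_RGB2GRAY).astype(np.uint8)
k=6; up=cv2.resize(gray[170:220,165:225],None,fx=k,fy=k,interpolation=cv2.INTER_CUBIC)
for th in (150,175,195):
    n,l,st,c=cv2.connectedComponentsWithStats((up>th).astype(np.uint8))
    for i in range(1,n):
        if st[i,4]<400: continue
        cn=cv2.findContours((l==i).astype(np.uint8),0,2)[0][0]
        box=(cv2.boxPoints(cv2.minAreaRect(cn))+.5)/k-.5+[165,170]
        P=np.array([onz(f,b,87) for b in box])
        ctr=(c[i]+.5)/k-.5+[165,170]
        e=[P[1]-P[0],P[2]-P[1]]; L=[np.linalg.norm(x) for x in e]; m=e[int(np.argmax(L))]
        print("tab",th,ctr,onz(f,ctr,87),L,np.degrees(np.arctan2(m[1],m[0])))
# bar: vertical profile
pts=[]
for u in range(353,394,2):
    p=gray[112:136,u].astype(float); pf=np.interp(np.arange(0,23,.1),np.arange(24),p)
    h=pf>(pf[(pf.size//2-20):(pf.size//2+40)].max()+35)/2
    i=np.where(h[30:180])[0]+30; pts.append((u,112+(i.min()+i.max())/20,(i.max()-i.min())/10))
print(np.round(pts[::4],1))
P=np.array([onz(f,p[:2],85)[:2] for p in pts]); q=cv2.fitLine(P.astype(np.float32),cv2.DIST_HUBER,0,.01,.01).ravel()
print("bar dir",q, "ang",np.degrees(np.arctan2(q[1],q[0])), np.abs((P-q[2:])@[-q[1],q[0]]).max())
cl=onz(f,(325+418/6-.5,100+151/6-.5),95); ul=onz(f,(325+155/6-.5,100+146/6-.5),106)
print("collar edge",cl,"upright inner top edge",ul, onz(f,(325+155/6-.5,100+146/6-.5),85))
E
python3 m.py
```

```text
tab 150 [166.76792115 203.80125448] [417.06786507 306.26200727  87.        ] [np.float64(78.91950576259443), np.float64(12.562035088008566)] 0.6227682998904958
tab 150 [186.09436128 190.66846307] [446.37764808 262.68404547  87.        ] [np.float64(36.8984968181565), np.float64(15.411679729866657)] -73.72117093623804
tab 150 [189.3817861  197.96756243] [429.87661058 255.14158116  87.        ] [np.float64(30.3183745117337), np.float64(7.757550440006968)] -77.67562599688262
tab 175 [186.0008998  190.70164287] [446.3043715  262.89498788  87.        ] [np.float64(34.77364012748198), np.float64(14.146331040739282)] -73.72072289553384
tab 175 [189.44964664 198.06821751] [429.64917093 254.98703572  87.        ] [np.float64(29.19045236698334), np.float64(6.24126690609831)] -77.1560187300353
tab 195 [185.89109015 190.78018868] [446.12896881 263.14215304  87.        ] [np.float64(32.450423220929075), np.float64(12.849354467013061)] -73.59720964947854
tab 195 [189.63666667 198.10757576] [429.55780422 254.56444927  87.        ] [np.float64(27.921990815434846), np.float64(4.484870358824667)] -75.94670299275295
[[353.  122.9   6.6]
 [361.  123.    6.7]
 [369.  123.2   7. ]
 [377.  123.6   6.8]
 [385.  123.8   6.8]
 [393.  124.    6.7]]
bar dir [ 2.3451041e-02  9.9972498e-01  5.9902045e+02 -1.6731860e+02] ang 88.65623 0.3028590026438777
collar edge [ 593.98686631 -211.73013665   95.        ] upright inner top edge [ 592.58641447 -107.19901995  106.        ] [ 597.9360663  -111.79140876   85.        ]
```

```bash
cat > m2.py <<'E'
from h import *
f=grab_frame("top"); gray=cv2.cvtColor(f["color"],cv2.COLOR_RGB2GRAY).astype(float)
for u in (357,372,388): print(u,gray[113:135,u].astype(int))
fs=grab_frame("scene"); gs=cv2.cvtColor(fs["color"],cv2.COLOR_RGB2GRAY).astype(float)
for y in(-125,-160,-195):
    x=599.02+.02346*(y+167.3); a=proj(fs,(x,y,85)); b=proj(f,(x,y,85)); n=int(round(a[0])); v=int(round(a[1]))
    print(y,"top axis px",b,"scene axis px",a,gs[v-14:v+15,n].astype(int), v-14)
    for nm,ff in(("top",f),("scene",fs)):
        print(nm,"edges if true",[proj(ff,(x+10*np.sin(t),y,85+10*np.cos(t)))[1].round(1) for t in np.radians([-90,-60,-30,0,30,60,90])])
E
python3 m2.py
```

```text
357 [144  91  23  28  28  25  73 132 154 167 180 160 139 118  86  38  25  12
  10  13  15  16]
372 [155 101  22  28  28  26  39 104 150 161 174 167 144 127 101  55  22  12
  14  14  16  14]
388 [163 170  27  26  28  23  26  70 145 156 166 173 151 135 113  76  20  13
  13  16  14  15]
-125 top axis px [355.96656891 122.97023072] scene axis px [162.47454543 322.2266403 ] [144 140 136 141 147 147 144 138 135 139 149 160 170 175 169 157 144 135
 124 112  95  78  61  51  49  47  49  47  47] 308
top edges if true [np.float64(127.2), np.float64(126.1), np.float64(124.2), np.float64(121.9), np.float64(119.9), np.float64(118.7), np.float64(118.7)]
scene edges if true [np.float64(316.8), np.float64(315.9), np.float64(316.7), np.float64(319.0), np.float64(322.2), np.float64(325.5), np.float64(327.8)]
-160 top axis px [370.92449473 123.38307826] scene axis px [139.66907811 330.91452071] [139 137 136 136 138 141 141 134 134 141 149 157 165 162 155 145 136 127
 116 103  92  78  64  63  60  58  59  57  55] 317
top edges if true [np.float64(127.6), np.float64(126.5), np.float64(124.6), np.float64(122.3), np.float64(120.3), np.float64(119.2), np.float64(119.2)]
scene edges if true [np.float64(325.3), np.float64(324.4), np.float64(325.3), np.float64(327.7), np.float64(331.1), np.float64(334.4), np.float64(336.7)]
-195 top axis px [385.75480047 123.82263735] scene axis px [116.14274047 339.84360875] [141 138 137 140 137 136 132 127 130 141 150 156 163 161 154 148 137 128
 117 104  91  76  64  56  56  56  54  54  53] 326
top edges if true [np.float64(128.0), np.float64(127.0), np.float64(125.0), np.float64(122.7), np.float64(120.8), np.float64(119.6), np.float64(119.6)]
scene edges if true [np.float64(334.0), np.float64(333.2), np.float64(334.2), np.float64(336.7), np.float64(340.2), np.float64(343.5), np.float64(345.8)]
```

Call:
arm_command(series=[[[0,0,0],[0,0,-0.075],50],[[0,0,0],[0,0,-0.075],50],[[0,0,0],[0,0,-0.075],50],[[0,0,0],[0,0,-0.075],50],[[0,0,0],[0,0,-0.075],50],[[0,0,0],[0,0,-0.075],50],[[0,0,0],[0,0,-0.075],50],[[0,0,0],[0,0,-0.075],50]])

```text
clock: 0.92
eef_pos: [226.4, -473.7, 257.6]
eef_rot: [[0.176, 0.984, -0.0], [0.984, -0.176, 0.0], [0.0, -0.0, -1.0]]
force: [0.1, 0.4, -0.1]
grip_width: 0.496
grip_force: 0.0
```

Call:
arm_command(series=[[[0,0,0],[0,0,-0.075],50],[[0,0,0],[0,0,-0.075],50],[[0,0,0],[0,0,-0.075],50],[[0,0,0],[0,0,-0.073],50],[[0,0,0],[0,0,0],50]])

```text
clock: 1.33
eef_pos: [226.3, -473.7, 257.6]
eef_rot: [[-0.286, 0.958, -0.0], [0.958, 0.286, 0.0], [0.0, 0.0, -1.0]]
force: [0.5, -0.4, 0.4]
grip_width: 0.501
grip_force: 0.0
```

```bash
cat > d.py <<'E'
import sys
from h import *
s=observe(); R=np.array(s["eef_rot"]); p=np.array(s["eef_pos"]); t=np.array([float(x) for x in sys.argv[1:4]])
d=R.T@(t-p); print("t",s["clock"],"tcp",p.round(1),"a",np.degrees(np.arctan2(R[1,0],R[0,0])).round(2),"tilt",R[2,2].round(5),"F",np.round(s["force"],1),"grip",s["grip_width"],s["grip_force"])
print("tool shift mm",d.round(1),"norm",(d/200).round(4),"rows>=",np.linalg.norm(d)/41.7)
E
python3 d.py 446.2 263 190
```

```text
t 1.3333 tcp [ 226.3 -473.7  257.6] a 106.6 tilt -1.0 F [ 0.5 -0.4  0.4] grip 0.5009874594322498 0.0
tool shift mm [643.2 421.1  67.8] norm [3.2158 2.1055 0.3388] rows>= 18.506794686193846
```

Call:
arm_command(series=[[[0.134,0.088,0.014],[0,0,0],50],[[0.134,0.088,0.014],[0,0,0],50],[[0.134,0.088,0.014],[0,0,0],50],[[0.134,0.088,0.014],[0,0,0],50],[[0.134,0.088,0.014],[0,0,0],50],[[0.134,0.088,0.014],[0,0,0],50],[[0.134,0.088,0.014],[0,0,0],50],[[0.134,0.088,0.014],[0,0,0],50]])

```text
clock: 2.0
eef_pos: [301.2, -226.8, 235.2]
eef_rot: [[-0.277, 0.961, 0.0], [0.961, 0.277, -0.0], [-0.0, 0.0, -1.0]]
force: [0.7, -0.7, -0.1]
grip_width: 0.503
grip_force: 0.0
```

Call:
arm_command(series=[[[0.134,0.088,0.014],[0,0,0],50],[[0.134,0.088,0.014],[0,0,0],50],[[0.134,0.088,0.014],[0,0,0],50],[[0.134,0.088,0.014],[0,0,0],50],[[0.134,0.088,0.014],[0,0,0],50],[[0.134,0.088,0.014],[0,0,0],50],[[0.134,0.088,0.014],[0,0,0],50],[[0.134,0.088,0.014],[0,0,0],50]])

```text
clock: 2.67
eef_pos: [375.9, 18.7, 213.0]
eef_rot: [[-0.278, 0.961, 0.001], [0.961, 0.278, -0.0], [-0.0, 0.001, -1.0]]
force: [0.1, -1.3, 0.1]
grip_width: 0.503
grip_force: 0.0
```

Call:
arm_command(series=[[[0.134,0.088,0.014],[0,0,0],50],[[0.134,0.088,0.014],[0,0,0],50],[[0.134,0.088,0.014],[0,0,0],50],[[0.134,0.088,0.014],[0,0,0],50],[[0.134,0.088,0.014],[0,0,0],50],[[0.134,0.088,0.014],[0,0,0],50],[[0.134,0.088,0.014],[0,0,0],50],[[0,0,0],[0,0,0],50]])

```text
clock: 3.33
eef_pos: [441.6, 235.5, 192.6]
eef_rot: [[-0.281, 0.96, -0.0], [0.96, 0.281, 0.001], [0.001, 0.0, -1.0]]
force: [0.7, 0.6, -0.6]
grip_width: 0.498
grip_force: 0.0
```

```bash
python3 d.py 446.2 263 69
```

```text
t 3.3333 tcp [441.6 235.5 192.6] a 106.32 tilt -1.0 F [ 0.7  0.6 -0.6] grip 0.4975872960924433 0.0
tool shift mm [ 25.   12.2 123.7] norm [0.125  0.0608 0.6183] rows>= 3.039489776682988
```

Call:
arm_command(series=[[[0.0625,0.03,0],[0,0,0],50],[[0.0625,0.03,0],[0,0,0],50],[[0,0,0.13],[0,0,0],50],[[0,0,0.13],[0,0,0],50],[[0,0,0.1],[0,0,0],50],[[0,0,0],[0,0,0],50]])

```text
clock: 3.83
eef_pos: [443.8, 258.3, 118.0]
eef_rot: [[-0.279, 0.96, -0.006], [0.96, 0.279, -0.002], [-0.0, -0.007, -1.0]]
force: [-0.6, 0.1, -0.6]
grip_width: 0.496
grip_force: 0.0
```

```bash
python3 d.py 446.2 263 69; python3 - <<'E'
from h import *
f=grab_frame("scene"); c=f["color"][130:260,240:400]
cv2.imwrite("pics/s2.png",cv2.resize(c[:,:,::-1],None,fx=4,fy=4,interpolation=cv2.INTER_CUBIC))
E
```

```text
t 3.8333 tcp [443.8 258.3 118. ] a 106.18 tilt -0.99998 F [-0.6  0.1 -0.6] grip 0.49639633957923546 0.0
tool shift mm [ 3.9  3.9 49. ] norm [0.0193 0.0197 0.2448] rows>= 1.1817385652684744
```

View pics/s2.png

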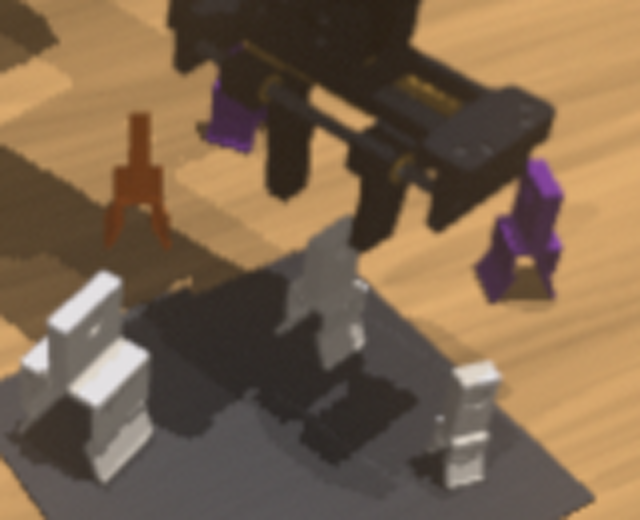

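The crop shows the two fingers straddling the middle guide's tab, which sits at about (330,230) between the fingertips at (285,190) and (370,240). The neighbours are clear, so I'll trim the offset and descend.

```bash
python3 d.py 446.2 263 69
```

```text
t 3.8833 tcp [444.8 258.6 120.2] a 106.21 tilt -0.99999 F [-0.9  0.4 -0.2] grip 0.49699209600612393 0.0
tool shift mm [ 3.8  2.7 51.2] norm [0.0191 0.0136 0.256 ] rows>= 1.2328920821317495
```

Call:
arm_command(series=[[[0.02,0.012,0],[0,0,0],50],[[0,0,0.08],[0,0,0],50],[[0,0,0.08],[0,0,0],50],[[0,0,0.07],[0,0,0],50],[[0,0,0.025],[0,0,0],50],[[0,0,0],[0,0,0],50],[[0,0,0],[0,0,0],50]])

```text
clock: 4.47
eef_pos: [447.5, 263.9, 71.6]
eef_rot: [[-0.281, 0.96, 0.002], [0.96, 0.281, 0.001], [0.0, 0.002, -1.0]]
force: [0.2, 1.0, 0.3]
grip_width: 0.501
grip_force: 0.0
```

```bash
python3 d.py 446.2 263 69
```

```text
t 4.4667 tcp [447.5 263.9  71.6] a 106.33 tilt -1.0 F [0.2 1.  0.3] grip 0.5005138615879662 0.0
tool shift mm [-0.5 -1.5  2.6] norm [-0.0027 -0.0074  0.0128] rows>= 0.07214643372843005
```

Call:
arm_command(series=[[[0,-0.006,0.01],[0,0,0],50],[[0,0,0],[0,0,0],0],[[0,0,0],[0,0,0],0],[[0,0,0],[0,0,0],0],[[0,0,0],[0,0,0],0],[[0,0,0],[0,0,0],0],[[0,0,0],[0,0,0],0]])

```text
clock: 5.05
eef_pos: [445.7, 263.3, 68.4]
eef_rot: [[-0.282, 0.96, 0.0], [0.96, 0.282, 0.0], [0.0, 0.0, -1.0]]
force: [-0.3, 0.2, 1.5]
grip_width: 0.137
grip_force: 30.0
```

```bash
python3 d.py 446.2 263 69
```

```text
t 5.05 tcp [445.7 263.3  68.4] a 106.36 tilt -1.0 F [-0.3  0.2  1.5] grip 0.13697287931486873 30.000131176784635
tool shift mm [-0.5  0.4 -0.6] norm [-0.0023  0.002  -0.0029] rows>= 0.020326651827296892
```

Call:
arm_command(series=[[[0,0,-0.05],[0,0,0],0],[[0,0,-0.15],[0,0,0],0],[[0,0,-0.17],[0,0,0],0],[[0,0,-0.17],[0,0,0],0],[[0,0,-0.16],[0,0,0.066],0],[[0,0,0],[0,0,0.066],0],[[0,0,0],[0,0,0.065],0],[[0,0,0],[0,0,0],0]])

```text
clock: 5.72
eef_pos: [445.6, 263.3, 209.4]
eef_rot: [[0.027, 1.0, 0.001], [1.0, -0.027, 0.0], [0.0, 0.001, -1.0]]
force: [-0.2, 1.0, 0.3]
grip_width: 0.133
grip_force: 30.0
```

```bash
python3 d.py 598.1 -160 205
```

```text
t 5.7167 tcp [445.6 263.3 209.4] a 88.43 tilt -1.0 F [-0.2  1.   0.3] grip 0.13327660046675774 30.001154146157205
tool shift mm [-419.   164.1    4.5] norm [-2.0949  0.8203  0.0223] rows>= 10.79093157202102
```

Call:
arm_command(series=[[[-0.131,0.051,0],[0,0,0],0],[[-0.131,0.051,0],[0,0,0],0],[[-0.131,0.051,0],[0,0,0],0],[[-0.131,0.051,0],[0,0,0],0],[[-0.131,0.051,0],[0,0,0],0],[[-0.131,0.051,0],[0,0,0],0],[[-0.131,0.051,0],[0,0,0],0],[[-0.131,0.051,0],[0,0,0],0]])

```text
clock: 6.38
eef_pos: [522.3, 50.5, 208.5]
eef_rot: [[0.02, 1.0, -0.0], [1.0, -0.02, 0.0], [0.0, -0.0, -1.0]]
force: [0.3, 0.2, -1.1]
grip_width: 0.133
grip_force: 30.0
```

Call:
arm_command(series=[[[-0.131,0.051,0],[0,0,0],0],[[-0.131,0.051,0],[0,0,0],0],[[-0.131,0.051,0],[0,0,0],0],[[-0.131,0.051,0],[0,0,0],0],[[-0.131,0.051,0],[0,0,0],0],[[-0.131,0.051,0],[0,0,0],0],[[-0.1,0.051,0],[0,0,0],0],[[0,0,0],[0,0,0],0]])

```text
clock: 7.05
eef_pos: [589.9, -130.5, 207.9]
eef_rot: [[0.024, 1.0, -0.0], [1.0, -0.024, -0.001], [-0.001, -0.0, -1.0]]
force: [-0.5, -0.0, -0.5]
grip_width: 0.134
grip_force: 30.0
```

Call:
arm_command(series=[[[0,0,0],[0,0,0],0],[[0,0,0],[0,0,0],0]])

```text
clock: 7.22
eef_pos: [589.0, -126.2, 208.2]
eef_rot: [[0.022, 1.0, -0.001], [1.0, -0.022, 0.001], [0.001, -0.001, -1.0]]
force: [-0.4, -0.3, -0.9]
grip_width: 0.13
grip_force: 30.0
```

```bash
python3 d.py 598.1 -160 165
```

```text
t 7.2167 tcp [ 589.  -126.2  208.2] a 88.75 tilt -1.0 F [-0.4 -0.3 -0.9] grip 0.1302902293784882 29.999957154504955
tool shift mm [-33.6   9.9  43.2] norm [-0.1679  0.0495  0.216 ] rows>= 1.3334864460689773
```

Call:
arm_command(series=[[[-0.084,0.025,0],[0,0,0],0],[[-0.084,0.025,0],[0,0,0],0],[[0,0,0.09],[0,0,0],0],[[0,0,0.09],[0,0,0],0],[[0,0,0.03],[0,0,0],0],[[0,0,0],[0,0,0],0],[[0,0,0],[0,0,0],0]])

```text
clock: 7.8
eef_pos: [598.6, -160.1, 167.1]
eef_rot: [[0.022, 1.0, 0.0], [1.0, -0.022, -0.0], [-0.0, 0.0, -1.0]]
force: [0.4, -0.9, 0.5]
grip_width: 0.136
grip_force: 30.0
```

```bash
python3 d.py 598.1 -160 165;  python3 - <<'E'
from h import *
f=grab_frame("scene"); c=f["color"][230:380,40:240]
a=cv2.resize(c[:,:,::-1],None,fx=4,fy=4,interpolation=cv2.INTER_CUBIC)
for P in ((597.9,-160,85),(598.1,-160,102),(597.1,-195,85),(598.7,-125,85)):
    q=((proj(f,P)-[40,230]+.5)*4).astype(int); print(P,q)
cv2.imwrite("pics/s3.png",a)
E
```

```text
t 7.8 tcp [ 598.6 -160.1  167.1] a 88.71 tilt -1.0 F [ 0.4 -0.9  0.5] grip 0.13569872003630493 29.999859128147364
tool shift mm [ 0.1 -0.5  2.1] norm [ 0.0006 -0.0027  0.0104] rows>= 0.05142716617639934
(597.9, -160, 85) [399 402]
(598.1, -160, 102) [389 381]
(597.1, -195, 85) [305 438]
(598.7, -125, 85) [491 368]
```

View pics/s3.png

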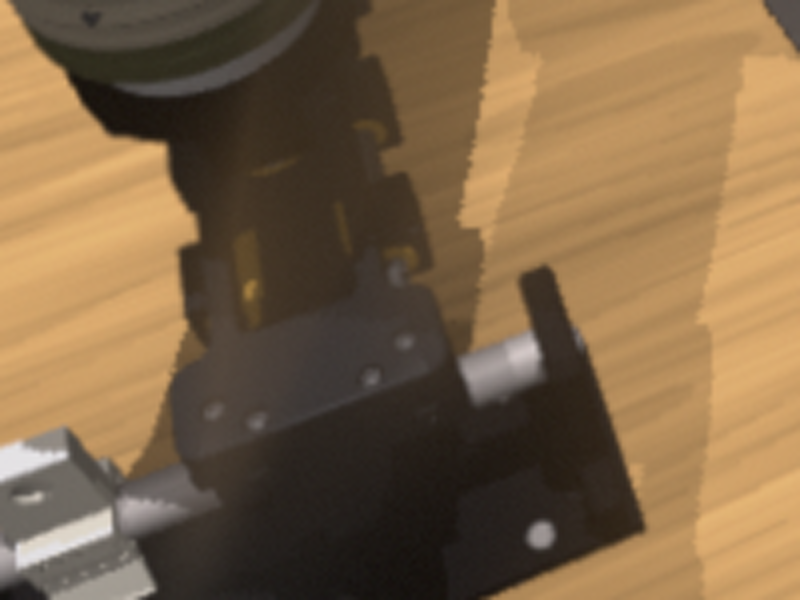

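The gripper body hides the guide in this view. The bar at (500,370) lines up with the predicted axis. I'll go down in small steps and watch the force.

Call:
arm_command(series=[[[0,-0.0025,0.03],[0,0,0],0],[[0,0,0.03],[0,0,0],0],[[0,0,0.02],[0,0,0],0],[[0,0,0.02],[0,0,0],0],[[0,0,0],[0,0,0],0]])

```text
clock: 8.27
eef_pos: [597.7, -160.7, 145.3]
eef_rot: [[0.024, 1.0, -0.001], [1.0, -0.024, 0.001], [0.001, -0.001, -1.0]]
force: [0.4, 0.1, -1.1]
grip_width: 0.129
grip_force: 30.0
```

Call:
arm_command(series=[[[0,0,0.015],[0,0,0],0],[[0,0,0.015],[0,0,0],0],[[0,0,0.015],[0,0,0],0],[[0,0,0],[0,0,0],0]])

```text
clock: 8.6
eef_pos: [598.1, -160.9, 136.9]
eef_rot: [[0.024, 1.0, 0.0], [1.0, -0.024, 0.0], [0.0, 0.0, -1.0]]
force: [0.7, 0.1, -0.4]
grip_width: 0.131
grip_force: 30.0
```

```bash
python3 d.py 598.1 -160 122.4
```

```text
t 8.6 tcp [ 598.1 -160.9  136.9] a 88.63 tilt -1.0 F [ 0.7  0.1 -0.4] grip 0.13083977631568036 29.999942514114082
tool shift mm [ 0.9 -0.  14.5] norm [ 0.0043 -0.0002  0.0724] rows>= 0.34777288799419814
```

Call:
arm_command(series=[[[0,0,0.015],[0,0,0],0],[[0,0,0.015],[0,0,0],0],[[0,0,0],[0,0,0],0]])

```text
clock: 8.85
eef_pos: [598.3, -161.0, 131.6]
eef_rot: [[0.024, 1.0, 0.001], [1.0, -0.024, -0.001], [-0.001, 0.001, -1.0]]
force: [1.8, -0.2, 1.2]
grip_width: 0.137
grip_force: 30.0
```

Call:
arm_command(series=[[[0,0,0.015],[0,0,0],0],[[0,0,0.015],[0,0,0],0],[[0,0,0],[0,0,0],0]])

```text
clock: 9.1
eef_pos: [597.7, -160.7, 124.2]
eef_rot: [[0.024, 1.0, -0.001], [1.0, -0.024, 0.001], [0.001, -0.001, -1.0]]
force: [2.1, -0.2, -4.1]
grip_width: 0.135
grip_force: 30.0
```

```bash
python3 d.py 598.1 -160 122.4
```

```text
t 9.1 tcp [ 597.7 -160.7  124.2] a 88.63 tilt -1.0 F [ 2.1 -0.2 -4.1] grip 0.13525713918462812 29.99933548271656
tool shift mm [0.7 0.4 1.8] norm [0.0035 0.0018 0.009 ] rows>= 0.046863996404956365
```

The force flipped to -4 N, which means it snapped in. I'll press on to the hard stop.

Call:
arm_command(series=[[[0,0,0.008],[0,0,0],0],[[0,0,0.005],[0,0,0],0],[[0,0,0],[0,0,0],0]])

```text
clock: 9.35
eef_pos: [598.1, -160.8, 122.8]
eef_rot: [[0.024, 1.0, 0.0], [1.0, -0.024, 0.0], [0.0, 0.0, -1.0]]
force: [0.9, -0.4, 0.5]
grip_width: 0.134
grip_force: 30.0
```

Call:
arm_command(series=[[[0,0,0.005],[0,0,0],0],[[0,0,0],[0,0,0],0]])

```text
clock: 9.52
eef_pos: [598.1, -160.8, 122.7]
eef_rot: [[0.024, 1.0, 0.0], [1.0, -0.024, -0.0], [-0.0, 0.0, -1.0]]
force: [-1.0, 2.6, 8.2]
grip_width: 0.132
grip_force: 30.0
```

Contact with the hard stop came at z = 122.7, against 122.4 expected. I'll press a little more, then open to about 44 mm and rise.

Call:
arm_command(series=[[[0,0,0.005],[0,0,0],0],[[0,0,0],[0,0,0],0]])

```text
clock: 9.68
eef_pos: [598.1, -160.8, 122.6]
eef_rot: [[0.024, 1.0, 0.001], [1.0, -0.024, -0.001], [-0.0, 0.001, -1.0]]
force: [-4.7, 2.4, 14.5]
grip_width: 0.131
grip_force: 30.0
```

Call:
arm_command(series=[[[0,0,0],[0,0,0],50],[[0,0,0],[0,0,0],50],[[0,0,0],[0,0,0],50],[[0,0,-0.05],[0,0,0],50],[[0,0,-0.15],[0,0,0],50],[[0,0,-0.15],[0,0,0],50],[[0,0,-0.15],[0,0,0],50],[[0,0,0],[0,0,0],50]])

```text
clock: 10.35
eef_pos: [599.6, -161.5, 227.6]
eef_rot: [[0.024, 1.0, 0.009], [1.0, -0.024, -0.004], [-0.004, 0.009, -1.0]]
force: [0.8, -0.6, 1.4]
grip_width: 0.501
grip_force: 0.0
```

Call:
arm_command(series=[[[0.15,-0.1,0],[0,0,0],50],[[0.15,-0.1,0],[0,0,0],50],[[0.15,-0.1,0],[0,0,0],50],[[0.15,-0.1,0],[0,0,0],50],[[0.15,-0.1,0],[0,0,0],50],[[0,0,0],[0,0,0],50]])

```text
clock: 10.85
eef_pos: [498.9, -4.4, 221.1]
eef_rot: [[0.02, 1.0, -0.001], [1.0, -0.02, 0.001], [0.001, -0.001, -1.0]]
force: [-0.3, 0.4, 1.1]
grip_width: 0.503
grip_force: 0.0
```

```bash
python3 - <<'E'
from h import *
f=grab_frame("scene"); t=grab_frame("top")
r=lambda c:cv2.resize(c[:,:,::-1],None,fx=4,fy=4,interpolation=cv2.INTER_CUBIC)
a=r(f["color"][270:384,0:200]);b=r(t["color"][100:135,325:460])
o=np.zeros((600,800,3),np.uint8);o[:456]=a;o[458:598,:540]=b;cv2.imwrite("pics/s4.png",o)
# tab-top centre if home, z=141
gray=cv2.cvtColor(t["color"],cv2.COLOR_RGB2GRAY)
n,l,st,c=cv2.connectedComponentsWithStats((gray>185).astype(np.uint8))
for i in range(1,n):
    if 335<c[i][0]<445 and 105<c[i][1]<140: print(c[i],st[i],onz(t,c[i],141))
s=observe();print(s["clock"],s["eef_pos"],s["force"])
E
```

```text
[428.16363636 118.78181818] [422 117  13   5  55] [ 596.52988956 -275.81530586  141.        ]
[416.75 118.25] [416 118   3   2   4] [ 597.36914763 -249.42220524  141.        ]
[420.65 128.6 ] [416 127  13   3  20] [ 574.05562595 -256.8962462   141.        ]
10.95 [501.50462614  -7.90828173 221.29480611] [ 0.22743473 -0.86598647  0.9427637 ]
```

View pics/s4.png

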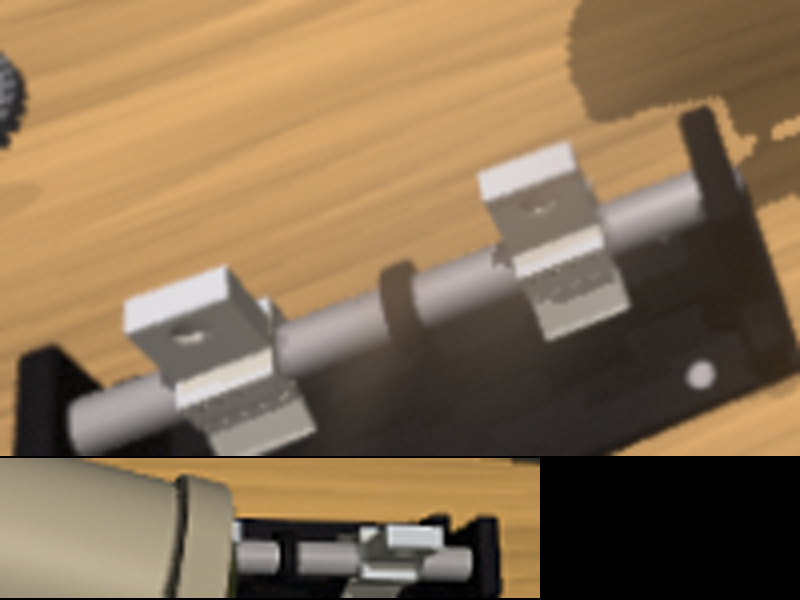

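The guide sits upright at (550,240) on the empty half, in the same posture as the fixed guide at (220,360). The arm is clear and at rest.

```bash
python3 -c "
from plant import *
print(close_job())"
```

```text
the job is handed in; nothing more can be done
None
```

The middle-sized guide is snapped home and upright on the empty half of the bar and let go. The job was handed in at about 11 s; `close_job()` returned no verdict. I never moved the small or wide guide.

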